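Stack a model signal box and a model water tower on their base boards

ROBOT

A 7-joint arm with a two-finger parallel gripper is mounted at the origin on the work surface. World frame = base frame: x ahead of the robot, y to its left, z up, the work surface at z = 0. Lengths are in m, angles in rad, forces in N, time in s.
With the tool pointing down it reaches from about 0.425 to 0.925 m from the base axis. Payload 6.8 kg.
Tool frame: the origin (TCP) lies on the centre line of the jaws, within the pads' length; the fingertips stand 8 mm ahead of it and the grasp point (between the pads) lies 11 mm behind it (finger_overhang is the distance from the TCP to the fingertips, in m); z points along the fingers, y is the line along which they close (so a half turn about z gives the same grasp; the last joint's range is limited). The gripper opens to 88 mm and grips with 3 to 60 N. Pads are 20 mm wide; open, the fingers measure 115 mm over their backs; the gripper's body (75 mm by 178 mm) begins 61 mm behind the grasp point.
Start: joints at [-1.377, 0.477, 0.022, 1.555, -0.011, 1.109, -0.083], TCP at [0.201, 0.645, 0.231] pointing down, gripper open.
Joint ranges: [-2.96, 2.96], [-0.34, 2.1], [-1.41, 1.46], [0.24, 2.44], [-1.37, 4.51], [0.17, 1.92], [-2.96, 2.96]. Speed limits (rad/s): [2.39, 2.39, 3.14, 3.14, 3.14, 3.14, 3.14].

INTERFACE

Orientations are given as a unit quaternion [w, x, y, z].
In Python, from plant import get_state, read_camera, camera_params, sign_off, trace, finger_overhang gives the robot as it stands.
- The arm moves only by the tool carry_out, never from a script. Its argument "moves" is text: rows parted by semicolons, each of 7 numbers parted by spaces: the shift along the world's x, y, z normalised to -1 to 1, where 1 is 1000 mm, then the turn, a rotation vector about the world's x, y, z normalised to -1 to 1, where 1 is 0.08 rad, then the finger opening in mm, from 0 to 87.8. In form: dx dy dz wx wy wz hand; .... A call has 1 to 10 rows; each row shifts and turns the commanded pose from where the row before left it; what a row does not reach is not made up. A row lasts 1/10 s, in which the tool goes at most 50 mm and 8.59 degrees, less where a joint would pass 70% of its speed; a pose out of reach is approached as far as the arm can. A call with a number of a shift or a turn outside -1 to 1 is refused whole. A call with a gripper value outside its range is refused whole. The fingers move at their own pace and stop on an object; the grip force is fixed at half the most. Time passes only in rows, so rows that do not move let the fingers close. It gives the time, the measured TCP pose, the force, the opening and the grip force at its end, in the units of the state.
- get_state(): the state, without advancing time (a new reading comes with each control period).
- read_camera(name): name is "side" or "top"; returns the picture (400x640x3 uint8, red, green, blue); there is no depth.
- camera_params(name): a dict with "camera_matrix" (3x3 intrinsics, pixels), "extrinsics" (4x4, takes a point from world to camera coordinates). Camera axes: x right, y down, z forward; pixel columns grow to the right and rows downward; lengths in m; the calibration is good to about 2 mm. A picture is of the moment at which its call begins. camera_params takes no time and is no camera call.
- sign_off(): hands the job in; it is judged then, once.
Trained networks look in the newest picture that a camera, given by its name, has taken for a name from the list of things; names that differ only in an ending like _2 or _b are one class to them, and where a whole thing is asked for, a point or a joint stands for the part that bears it (a point fixed in the world has none). Each returns a list of dicts, best first, with "p" (0 to 1); they miss things now and then, are a little off and sometimes report something else, mostly with a low value. They report only what shows in the picture. A call takes as long as a camera call. They do not tell look-alikes from the thing itself.
- trace(thing, camera): "pixels" (400x640 bool, what is visible of it) and "box" ([left, top, right, bottom] in pixels, round what is visible of it).
The state is a dict: "t": time; "qpos": joint angles; "qvel": joint speeds; "joint_torque": joint torques, N m; "position": TCP position; "orientation": TCP orientation; "wrist_force": force on the tool from outside, world axes, zero at the start; "torque": the same for the moment, N m; "finger_gap": finger opening in m; "gripper_force": force on a finger pad.
Only numpy, scipy, OpenCV 4.12 (cv2) and the standard library are available. Lean on these libraries where they do the work, as an engineer would, in place of code of your own. Each camera call takes 0.05 s, during which the arm holds its last target. There are 200 camera calls.

TASK

Put the two railway models together on the desk mat, without glue. On the base board with the rectangular footing build the signal box: first the ground storey, then the windowed cabin, and the roof on top; on the board with the round footing build the water tower: the narrow round stem with the wide tank on it. Every part sits upright, flat and centred on the one below, the signal box's parts squared up with their footing (either way round), and the paint jar and the model wagon standing among the parts are not to be shifted.

Things in the scene. Friction and masses are not known exactly. Their poses are not given: they have to be found in the camera images.
- base_rect: Target, fixed to the mat: plywood board 104 (x) by 84 (y) by 6 mm with a raised concrete-grey RECTANGULAR footing 76 (x) by 54 (y) by 6 mm at its centre. Origin at the centre of the underside, on the mat (2 mm above the table); the footing's flat top is 12 mm above the origin. z up.
- base_round: Target, fixed to the mat: plywood board 104 (x) by 84 (y) by 6 mm with a raised concrete-grey ROUND footing 60 mm across and 6 mm high at its centre. Origin at the centre of the underside, on the mat; the footing's flat top is 12 mm above the origin. z up.
- storey: Ground storey of the signal box, loose: solid plywood block 70 (x) by 48 (y) by 45 mm (z), 80 to 150 g, plain flat top; two small dark windows on each long side and a grey door on one end. Origin at the centre of the underside. Grip across its 48 mm width (y). Belongs on the rectangular footing.
- cabin: Cabin of the signal box, loose: solid plywood block 84 (x) by 56 (y) by 36 mm (z), 70 to 140 g, a row of dark windows on every side and two thin dark rectangles drawn on its flat top. Origin at the centre of the underside. Grip across its 56 mm width (y). Belongs on top of the ground storey, which it overhangs by 7 mm at the ends and 4 mm at the sides.
- roof: Roof of the signal box, loose: grey gabled roof on a flat plywood plate 94 (x) by 66 (y) mm, ridge along x 26 mm above the underside, 60 to 130 g. On the ridge stands a plywood ventilator box 44 (x) by 16 (y) mm, its top 48 mm above the underside: grip it across its 16 mm width (y). Origin at the centre of the flat underside. Belongs on top of the cabin.
- stem: Stem of the water tower, loose: upright solid plywood cylinder 46 mm across, 60 mm high, 70 to 140 g, four small dark windows and a dark dot on its flat top. Origin at the centre of the underside. Belongs on the round footing.
- tank: Tank of the water tower, loose: solid plywood cylinder 60 mm across, 40 mm high, 70 to 140 g, two grey hoops (flush within 0.5 mm), a dark ring and a small grey hatch (up to 3 mm high) on its top. Origin at the centre of the underside. Belongs on top of the stem.
- jar: Bystander, loose: paint jar with a white cap, 38 mm across, 50 mm high, standing among the parts; origin at the centre of the underside. Leave it where it stands.
- wagon: Bystander, loose: dark wooden model goods wagon, 100 (x) by 36 (y) by 42 mm, standing on its wheels among the parts; origin at the centre of the underside. Leave it where it stands.
Things that resemble listed ones, but are neither listed nor needed, are in the scene too. What is shaped like the roof but pink is not meant.

How it is judged:
On the way, in this order (a step that is already met when the one before it is completed fails the run):
1. the ground storey stands centred and squared on the rectangular footing (horizontal distance between storey and base_rect below 0.01 m and z of storey in the frame of base_rect between 0.008 and 0.016 m and angle between storey's own z axis and vertical below 0.07 rad and angle between the x axis of storey and the x axis of base_rect, either way round below 0.2 rad), for 0.2 s.
2. the cabin stands centred and squared on the ground storey (horizontal distance between cabin and storey below 0.01 m and z of cabin in the frame of storey between 0.041 and 0.049 m and angle between cabin's own z axis and vertical below 0.07 rad and angle between the x axis of cabin and the x axis of storey, either way round below 0.2 rad), for 0.2 s.
3. the roof sits centred and squared on the cabin (horizontal distance between roof and cabin below 0.01 m and z of roof in the frame of cabin between 0.032 and 0.04 m and angle between roof's own z axis and vertical below 0.07 rad and angle between the x axis of roof and the x axis of cabin, either way round below 0.2 rad), for 0.2 s.
At the end, for the whole second after the job is handed in: Storey on rectangular footing, cabin on storey, roof on cabin, stem on round footing, tank on stem: each centred within 10 mm on what it stands on, resting on it (within 4 mm), upright within 4 degrees, storey, cabin, roof squared within 11 degrees (half turns allowed); all released and at rest (all of step 1 and all of step 2 and all of step 3 and linear speed of each of storey, cabin, roof, stem, tank below 0.02 m/s and angular speed of each of storey, cabin, roof, stem, tank below 0.2 rad/s and horizontal distance between stem and base_round below 0.01 m and z of stem in the frame of base_round between 0.008 and 0.016 m and angle between each of stem, tank's own z axis and vertical below 0.07 rad and horizontal distance between tank and stem below 0.01 m and z of tank in the frame of stem between 0.056 and 0.064 m); the robot touches nothing.
It fails at once if the paint jar is shifted by more than 20 mm (distance of jar from where it was at the start of the episode above 0.02 m).
It fails at once if the model wagon is shifted by more than 20 mm (distance of wagon from where it was at the start of the episode above 0.02 m).
It also fails if it takes over 144 s, if anything falls off the work surface, if the arm or the gripper's body presses on something with over 40 N, if the wrist force passes 120 N, or if a joint passes its speed limit or range.

## Working session

There is one attempt and no reset: what is moved stays moved. The work goes in short steps, Python scripts to look and compute and a tool call to move; the robot and the scene stay as the last step left them, time stands still between calls to the robot, and variables do not carry over. Pictures are saved under pics/ and viewed, at most 14 in all, crops included, and the job is handed in when it is done.

Besides the shell and the picture viewer there is one more tool, called after "Emit:" by a JSON object that holds its "api" and its "payload", one argument or row to a line. carry_out: Moves the arm, as the interface text tells. Scaled input: -1 to 1 covers 1000 mm each way for a shift and 0.08 rad each way for a turn. Its arguments: {"type":"object","properties":{"moves":{"type":"string"}},"required":["moves"]}

```bash
mkdir -p pics; ls
python3 - <<'E'
from plant import *
import cv2
s=get_state();print(s)
for c in ("top","side"):
    im=read_camera(c);cv2.imwrite(f"pics/{c}0.png",im[:,:,::-1]);p=camera_params(c);print(c,p)
E
```

```text
pics
{'t': 0.0, 'qpos': array([-1.37710147,  0.47781302,  0.02232488,  1.55637756, -0.01147855,
        1.10930868, -0.08313324]), 'qvel': array([ 0.00175546,  0.00094731,  0.00040201, -0.00039224, -0.0019004 ,
       -0.00014935, -0.00082518]), 'joint_torque': array([-4.11886504e-04, -5.82854533e+01,  1.53450619e+00, -2.72609121e+01,
       -5.43140236e-02,  1.70354237e-02,  1.73169478e-04]), 'position': array([0.20047561, 0.64395774, 0.22970397]), 'orientation': array([-6.19438981e-05,  1.50319484e-01,  9.88637073e-01, -8.87105650e-04]), 'wrist_force': array([-0.51073628, -0.70176231, -0.57351614]), 'torque': array([ 0.02849116, -0.0094395 ,  0.03764899]), 'gripper_force': 0.0, 'finger_gap': 0.08809309372962523}
top {'camera_matrix': array([[376.68886931,   0.        , 323.79052677],
       [  0.        , 376.68886931, 202.03105795],
       [  0.        ,   0.        ,   1.        ]]), 'extrinsics': array([[-1.02829779e-01, -9.94698966e-01, -5.70022914e-05,
         1.52410030e-01],
       [-9.74364117e-01,  1.00739135e-01, -2.01162107e-01,
         4.23307389e-01],
       [ 2.00101482e-01, -2.06299141e-02, -9.79557963e-01,
         1.06110959e+00],
       [ 0.00000000e+00,  0.00000000e+00,  0.00000000e+00,
         1.00000000e+00]])}
side {'camera_matrix': array([[514.37112653,   0.        , 322.25255178],
       [  0.        , 514.37112653, 195.56068162],
       [  0.        ,   0.        ,   1.        ]]), 'extrinsics': array([[ 0.68601629, -0.72754299, -0.00792737, -0.21535539],
       [-0.55867937, -0.51974863, -0.6463271 ,  0.31362907],
       [ 0.46611051,  0.44781977, -0.76301929,  1.18565384],
       [ 0.        ,  0.        ,  0.        ,  1.        ]])}
```

View pics/top0.png

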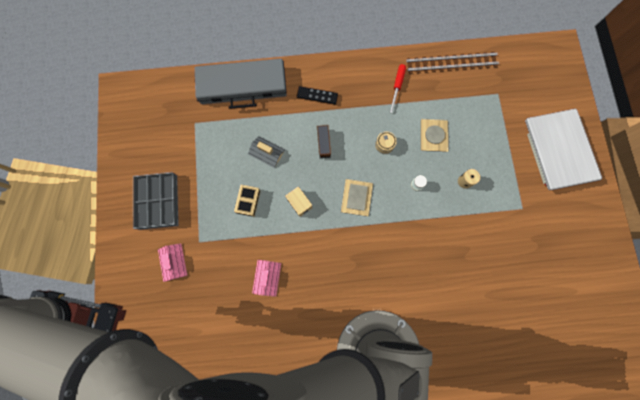

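View pics/side0.png

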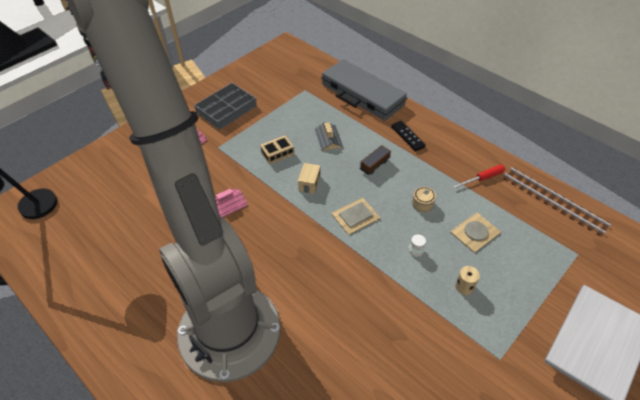

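```bash
cat > h.py <<'E'
from plant import *
import numpy as np, cv2
from scipy.optimize import least_squares
P={c:camera_params(c) for c in("top","side")}
def proj(c,X):
    p=P[c];q=np.asarray(X)@p["extrinsics"][:3,:3].T+p["extrinsics"][:3,3]
    q=q@p["camera_matrix"].T;return q[:,:2]/q[:,2:]
def box(x,y,z0,z1):return np.array([[a*x/2,b*y/2,z] for a in(-1,1) for b in(-1,1) for z in(z0,z1)])/1000
def cyl(d,z0,z1):
    t=np.linspace(0,2*np.pi,32,False);return np.array([[d/2*np.cos(a),d/2*np.sin(a),z] for a in t for z in(z0,z1)])/1000
M=dict(storey=[box(70,48,0,45)],cabin=[box(84,56,0,36)],
 roof=[np.vstack([box(94,66,0,4),box(94,4,20,26)]),box(44,16,10,48)],stem=[cyl(46,0,60)],tank=[cyl(60,0,40)],
 jar=[cyl(38,0,50)],wagon=[box(100,36,0,42)],base_rect=[box(104,84,0,6),box(76,54,0,12)],base_round=[box(104,84,0,6),cyl(60,0,12)])
def place(n,v,z):
    c,s=np.cos(v[2]),np.sin(v[2]);R=np.array([[c,-s,0],[s,c,0],[0,0,1]])
    return [m@R.T+[v[0],v[1],z] for m in M[n]]
def ray(c,uv,z):
    p=P[c];R=p["extrinsics"][:3,:3];t=p["extrinsics"][:3,3]
    d=R.T@np.linalg.solve(p["camera_matrix"],[*uv,1]);o=-R.T@t;return o+d*(z-o[2])/d[2]
def masks(n,near=None,cams=("top","side"),snap=True):
    out={}
    for c in cams:
        if snap: read_camera(c)
        r=trace(n,c)
        if near is not None:
            u=proj(c,[near])[0];r=[q for q in r if np.hypot(*(np.array(q["box"]).reshape(2,2).mean(0)-u))<25]
        if r: out[c]=r[0]
    return out
def fit(n,ms,z=.002,yaws=(0,.8,1.57,2.35),fixed=None):
    cs={}
    for c,r in ms.items():
        k=cv2.findContours(r["pixels"].astype(np.uint8),cv2.RETR_EXTERNAL,cv2.CHAIN_APPROX_NONE)[0]
        cs[c]=max(k,key=cv2.contourArea)[:,0].astype(float)
    c0=list(ms)[0];x0=ray(c0,cs[c0].mean(0),z+.02)
    def res(v):
        e=[]
        for c,k in cs.items():
            H=[cv2.convexHull(proj(c,m).astype(np.float32)) for m in place(n,v,z)]
            e+=[max(cv2.pointPolygonTest(h,(float(a),float(b)),True) for h in H)-.5 for a,b in k]
        return np.array(e)
    best=min((least_squares(res,[x0[0],x0[1],y],loss="soft_l1",f_scale=.7,x_scale=[.01,.01,.2],diff_step=1e-3) for y in yaws),key=lambda s:s.cost)
    return best.x,np.sqrt(np.mean(res(best.x)**2))
E
python3 - <<'E'
from h import *
im={c:read_camera(c) for c in P}
tr={n:{c:trace(n,c) for c in P} for n in M}
for n in M:
    for c in P: print(n,c,[(round(q["p"],2),[int(b) for b in q["box"]]) for q in tr[n][c]])
    if n=="roof": near={"top":(268,150),"side":(329,136)}
    ms={}
    for c in P:
        r=tr[n][c]
        if n=="roof": r=[q for q in r if np.hypot(*(np.array(q["box"]).reshape(2,2).mean(0)-near[c]))<25]
        if r: ms[c]=r[0]
    for sub in (ms,*({c:ms[c]} for c in ms)):
        v,e=fit(n,sub);print("  ",list(sub),v.round(4),round(np.degrees(v[2]),1),round(e,2))
b=im["top"][110:230,220:500];cv2.imwrite("pics/crop1.png",cv2.resize(b,None,fx=2.8,fy=2.8,interpolation=cv2.INTER_CUBIC)[:,:,::-1])
E
```

```text
storey top [(0.85, [287, 184, 313, 215])]
storey side [(0.98, [298, 164, 322, 191])]
   ['top', 'side'] [0.4512 0.1823 0.4953] 28.4 0.71
   ['top'] [0.448  0.1831 0.5281] 30.3 0.27
   ['side'] [0.4537 0.1824 0.5007] 28.7 0.37
cabin top [(0.87, [233, 185, 261, 218]), (0.36, [411, 178, 427, 192])]
cabin side [(0.92, [262, 140, 293, 165])]
   ['top', 'side'] [ 0.4701  0.3358 -0.2857] -16.4 0.8
   ['top'] [ 0.4679  0.3359 -0.2795] -16.0 0.33
   ['side'] [0.4743 0.3366 2.8073] 160.8 0.6
roof top [(0.92, [250, 261, 280, 295]), (0.82, [248, 137, 284, 168]), (0.79, [159, 249, 186, 285])]
roof side [(0.67, [214, 191, 245, 216]), (0.57, [314, 122, 345, 149])]
   ['top', 'side'] [0.6258 0.2713 0.9721] 55.7 0.98
   ['top'] [0.6223 0.271  0.9772] 56.0 0.8
   ['side'] [0.6297 0.2724 0.9883] 56.6 0.41
stem top [(0.65, [456, 166, 480, 189])]
stem side [(0.84, [457, 265, 481, 294]), (0.31, [335, 195, 378, 236])]
   ['top', 'side'] [ 0.4673 -0.3303  2.4077] 138.0 0.65
   ['top'] [ 0.4646 -0.3288  0.7953] 45.6 0.36
   ['side'] [ 0.4693 -0.3302  0.8863] 50.8 0.32
tank top [(0.71, [373, 130, 395, 154])]

[... 341 characters left out ...]
0.1792  1.4749] 84.5 0.5
   ['side'] [ 0.4741 -0.1812  0.3799] 21.8 0.51
wagon top [(0.67, [316, 124, 332, 159])]
wagon side []
   ['top'] [0.6297 0.0897 3.1239] 179.0 0.58
   ['top'] [0.6297 0.0897 3.1239] 179.0 0.58
base_rect top [(0.92, [338, 178, 369, 213])]
base_rect side [(0.92, [333, 197, 378, 233])]
   ['top', 'side'] [0.4505 0.0075 2.88  ] 165.0 0.7
   ['top'] [ 0.4485  0.0084 -0.2588] -14.8 0.5
   ['side'] [ 0.4531  0.0064 -0.2579] -14.8 0.44
base_round top [(0.89, [419, 119, 446, 151])]
base_round side [(0.94, [450, 212, 501, 251])]
   ['top', 'side'] [ 0.6252 -0.2601 -0.1582] -9.1 0.99
   ['top'] [ 0.6203 -0.2603  2.9726] 170.3 0.69
   ['side'] [ 0.6282 -0.26   -0.153 ] -8.8 0.34
```

View pics/crop1.png

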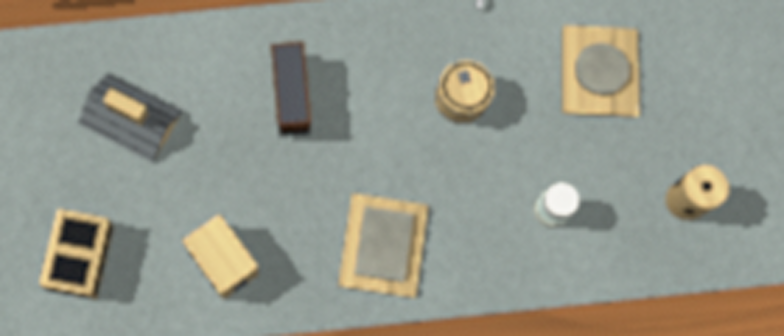

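The crop shows the grey roof, with its plywood ventilator, at top-image (268,150). The two things that could be mistaken for it are the pink roofs at (172,262) and (267,278), which I reject. The other parts have no look-alikes: storey (299,201), cabin (247,200), tank (386,142), stem (470,179), rectangular base (357,197), round base (435,134).

First move: towards the storey, at about (0.451, 0.182) with yaw 29°.

Emit:
{"api": "carry_out", "payload": {
  "moves": ".0225 -.042 -.006 0 0 1 87.8;.0225 -.042 -.006 0 0 1 87.8;.0225 -.042 -.006 0 0 1 87.8;.0225 -.042 -.006 0 0 1 87.8;.0225 -.042 -.006 0 0 1 87.8;.0225 -.042 -.006 0 0 1 87.8;.0225 -.042 -.006 0 0 1 87.8;.0225 -.042 -.006 0 0 1 87.8;.0225 -.042 -.006 0 0 1 87.8;.0225 -.042 -.006 0 0 1 87.8"
}}

```text
t: 2.1
position: [0.4264, 0.2229, 0.1708]
orientation: [0.0, -0.248, 0.969, 0.0]
wrist_force: [0.5, 0.8, -0.5]
finger_gap: 0.0879
gripper_force: 0.0
```

Emit:
{"api": "carry_out", "payload": {
  "moves": ".0124 -.0203 -.03 0 0 0 87.8;.0124 -.0203 -.03 0 0 0 87.8;0 0 0 0 0 0 87.8;0 0 -.03 0 0 0 87.8;0 0 -.03 0 0 0 87.8;0 0 -.025 0 0 0 87.8;0 0 0 0 0 0 87.8;0 0 0 0 0 0 40;0 0 0 0 0 0 40;0 0 0 0 0 0 40"
}}

```text
t: 3.1
position: [0.4514, 0.1847, 0.0271]
orientation: [0.001, -0.247, 0.969, 0.0]
wrist_force: [-0.0, -0.2, -0.9]
finger_gap: 0.0669
gripper_force: 0.0
```

Emit:
{"api": "carry_out", "payload": {
  "moves": "0 0 0 0 0 0 40;0 0 0 0 0 0 40;0 0 0 0 0 0 40"
}}

```text
t: 3.4
position: [0.4508, 0.1839, 0.0262]
orientation: [0.0, -0.246, 0.969, 0.0]
wrist_force: [-0.7, -0.8, 5.1]
finger_gap: 0.0475
gripper_force: 30.0
```

Emit:
{"api": "carry_out", "payload": {
  "moves": "0 0 .03 0 0 0 40;0 0 .03 0 0 -.946 40;0 -.022 0 0 0 -.946 40;0 -.022 0 0 0 -.946 40;0 -.022 0 0 0 -.946 40;0 -.022 0 0 0 -.946 40;0 -.022 0 0 0 -.946 40;0 -.022 0 0 0 -.946 40;0 -.022 0 0 0 -.946 40;0 -.022 0 0 0 -.946 40"
}}

```text
t: 4.4
position: [0.4503, 0.006, 0.0856]
orientation: [-0.0, 0.095, 0.996, -0.0]
wrist_force: [-0.5, -0.7, -0.9]
finger_gap: 0.0478
gripper_force: 29.9
```

Emit:
{"api": "carry_out", "payload": {
  "moves": "0 0 -.02 0 0 -.486 40;0 0 -.015 0 0 0 40;0 0 0 0 0 0 40;0 0 0 0 0 0 40"
}}

```text
t: 4.8
position: [0.4504, 0.0073, 0.0507]
orientation: [-0.0, 0.112, 0.994, -0.0]
wrist_force: [0.0, -0.4, -0.3]
finger_gap: 0.048
gripper_force: 29.9
```

```bash
cat >> h.py <<'E'
def check(n,z,cams=("top","side"),yaws=(-.26,),near=None):
    for c in cams:
        m=masks(n,near,(c,))
        if m: v,e=fit(n,m,z,yaws);print(n,c,v.round(4),round(np.degrees(v[2]),1),round(e,2))
def tool():
    s=get_state();q=s["orientation"];print(s["t"],s["position"].round(4),"tooly",round(2*np.degrees(np.arctan2(q[2],q[1]))-90,1),s["wrist_force"].round(1))
E
python3 -c "
from h import *
tool()
z=get_state()['position'][2]-.0262+.002
check('storey',z)"
```

```text
4.8 [0.4504 0.0073 0.0507] tooly 77.2 [ 0.  -0.4 -0.3]
storey top [ 0.4464  0.0066 -0.3154] -18.1 2.85
storey side [ 0.454   0.0111 -0.1575] -9.0 3.89
```

Emit:
{"api": "carry_out", "payload": {
  "moves": "0 0 -.006 0 0 -.44 40;0 0 -.006 0 0 0 40;0 0 -.0005 0 0 0 40;0 0 0 0 0 0 40"
}}

```text
t: 5.4
position: [0.4507, 0.0081, 0.038]
orientation: [0.0, 0.128, 0.992, 0.0]
wrist_force: [0.9, 0.1, 0.0]
finger_gap: 0.0477
gripper_force: 30.0
```

Emit:
{"api": "carry_out", "payload": {
  "moves": "0 0 0 0 0 0 60;0 0 0 0 0 0 86;0 0 0 0 0 0 87.8;0 0 0 0 0 0 87.8;0 0 .03 0 0 0 87.8;0 0 .04 0 0 0 87.8;0 .03 .03 0 0 0 87.8;.002 .044 0 0 0 0 87.8;.002 .044 0 0 0 0 87.8;.002 .044 0 0 0 0 87.8"
}}

```text
t: 6.4
position: [0.4564, 0.1715, 0.1387]
orientation: [0.0, 0.128, 0.992, 0.0]
wrist_force: [1.0, -0.4, -0.9]
finger_gap: 0.0878
gripper_force: 0.0
```

```bash
python3 -c "
from h import *
tool()
check('storey',.014)
check('cabin',.002)
check('base_rect',.002)"
```

```text
6.4 [0.4564 0.1715 0.1387] tooly 75.2 [ 1.  -0.4 -0.9]
storey side [ 0.4535  0.0084 -0.2004] -11.5 0.74
cabin top [ 0.4683  0.3358 -0.2842] -16.3 0.32
cabin side [ 0.4727  0.3356 -0.3171] -18.2 0.36
base_rect top [ 0.451   0.0131 -0.3406] -19.5 1.52
base_rect side [ 0.4534  0.0074 -0.2537] -14.5 3.97
```

Emit:
{"api": "carry_out", "payload": {
  "moves": ".0035 .041 -.01 0 0 -.35 87.8;.0035 .041 -.01 0 0 0 87.8;.0035 .041 -.01 0 0 0 87.8;.0035 .041 -.01 0 0 0 87.8;0 0 0 0 0 0 87.8;0 0 -.03 0 0 0 87.8;0 0 -.03 0 0 0 87.8;0 0 -.016 0 0 0 87.8;0 0 0 0 0 0 87.8;0 0 0 0 0 0 87.8"
}}

```text
t: 8.0
position: [0.4708, 0.3333, 0.0225]
orientation: [0.0, 0.142, 0.99, -0.0]
wrist_force: [0.0, -0.8, 0.5]
finger_gap: 0.0878
gripper_force: 0.0
```

Emit:
{"api": "carry_out", "payload": {
  "moves": "0 0 0 0 0 0 45;0 0 0 0 0 0 45;0 0 0 0 0 0 45;0 0 0 0 0 0 45;0 0 0 0 0 0 45;0 0 0 0 0 0 45"
}}

```text
t: 8.6
position: [0.4706, 0.3342, 0.0226]
orientation: [0.0, 0.142, 0.99, 0.0]
wrist_force: [-1.9, 0.2, 4.8]
finger_gap: 0.0559
gripper_force: 30.0
```

Emit:
{"api": "carry_out", "payload": {
  "moves": "0 0 .03 0 0 0 45;0 0 .035 0 0 0 45;-.0025 -.0408 .025 0 0 .4 45;-.0025 -.0408 0 0 0 0 45;-.0025 -.0408 0 0 0 0 45;-.0025 -.0408 0 0 0 0 45;-.0025 -.0408 0 0 0 0 45;-.0025 -.0408 0 0 0 0 45;-.0025 -.0408 0 0 0 0 45;-.0025 -.0408 0 0 0 0 45"
}}

```text
t: 9.6
position: [0.4498, 0.0059, 0.1121]
orientation: [-0.0, 0.126, 0.992, -0.0]
wrist_force: [-0.0, -0.5, -0.8]
finger_gap: 0.0556
gripper_force: 30.0
```

Emit:
{"api": "carry_out", "payload": {
  "moves": "0 0 0 0 0 0 45;0 0 0 0 0 0 45;0 0 -.015 0 0 0 45;0 0 0 0 0 0 45;0 0 0 0 0 0 45"
}}

```text
t: 10.1
position: [0.4503, 0.0086, 0.097]
orientation: [-0.0, 0.125, 0.992, -0.0]
wrist_force: [-0.4, 0.3, -1.3]
finger_gap: 0.0557
gripper_force: 30.0
```

```bash
python3 -c "
from h import *
tool()
z=get_state()['position'][2]-.0226+.002
check('storey',.014)
check('cabin',z)
cv2.imwrite('pics/c2.png',cv2.resize(read_camera('side')[140:290,250:450],None,fx=3,fy=3)[:,:,::-1])"
```

```text
10.1 [0.4503 0.0086 0.097 ] tooly 75.6 [-0.4  0.3 -1.3]
storey side [ 0.4559  0.0122 -0.1281] -7.3 4.15
cabin top [ 0.4486  0.0078 -0.2999] -17.2 3.3
cabin side [ 0.4116  0.0247 -0.4352] -24.9 4.12
```

View pics/c2.png

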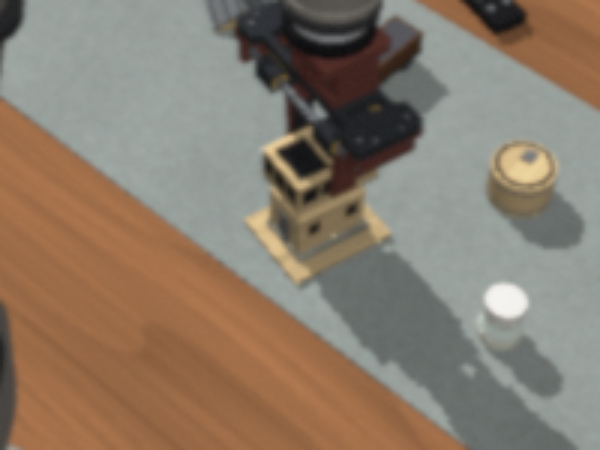

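The storey stands squarely on the footing (crop ~(315,220)) and the cabin hovers centred above it (crop ~(300,170)). I'll lower it.

Emit:
{"api": "carry_out", "payload": {
  "moves": "0 0 -.008 0 0 0 45;0 0 -.006 0 0 0 45;0 0 -.0035 0 0 0 45;0 0 0 0 0 0 45;0 0 0 0 0 0 45"
}}

```text
t: 11.05
position: [0.4502, 0.0074, 0.0793]
orientation: [-0.0, 0.126, 0.992, -0.0]
wrist_force: [-0.8, -0.6, -0.7]
finger_gap: 0.056
gripper_force: 30.0
```

Emit:
{"api": "carry_out", "payload": {
  "moves": "0 0 0 0 0 0 65;0 0 0 0 0 0 86;0 0 0 0 0 0 87.8;0 0 0 0 0 0 87.8;0 0 .03 0 0 0 87.8;0 0 .04 0 0 0 87.8;.015 .03 .02 0 0 1 87.8;.025 .04 0 0 0 1 87.8;.025 .04 0 0 0 1 87.8;.025 .04 0 0 0 1 87.8"
}}

```text
t: 12.05
position: [0.5413, 0.1592, 0.1702]
orientation: [0.0, -0.035, 0.999, 0.0]
wrist_force: [1.1, -0.5, 0.3]
finger_gap: 0.0876
gripper_force: 0.0
```

```bash
python3 -c "
from h import *
tool()
check('storey',.014)
check('cabin',.059)
check('roof',.002,yaws=(.98,),near=(.6258,.2713,.02))"
```

```text
12.05 [0.5413 0.1592 0.1702] tooly 94.0 [ 1.1 -0.5  0.3]
storey side [ 0.4553  0.012  -0.3745] -21.5 3.33
cabin side [ 0.4531  0.008  -0.2634] -15.1 0.44
roof top [0.625  0.2691 1.1926] 68.3 3.66
roof side [0.6298 0.2701 0.9657] 55.3 0.71
```

Emit:
{"api": "carry_out", "payload": {
  "moves": ".0085 .0112 0 0 0 1 87.8;.0085 .0112 0 0 0 1 87.8;.0085 .0112 0 0 0 1 87.8;.0085 .0112 0 0 0 1 87.8;.0085 .0112 0 0 0 1 87.8;.0085 .0112 0 0 0 1 87.8;.0085 .0112 0 0 0 1 87.8;.0085 .0112 0 0 0 1 87.8;.0085 .0112 0 0 0 1 87.8;.0085 .0112 0 0 0 1 87.8"
}}

```text
t: 13.65
position: [0.6257, 0.2696, 0.1697]
orientation: [-0.0, -0.421, 0.907, -0.0]
wrist_force: [0.7, -0.1, 0.2]
finger_gap: 0.088
gripper_force: 0.0
```

Emit:
{"api": "carry_out", "payload": {
  "moves": "0 0 -.03 0 0 1 87.8;0 0 -.03 0 0 .35 87.8;0 0 0 0 0 0 87.8;0 0 0 0 0 0 87.8"
}}

```text
t: 14.05
position: [0.6253, 0.2691, 0.1098]
orientation: [-0.0, -0.468, 0.884, -0.0]
wrist_force: [-0.0, 0.9, 0.1]
finger_gap: 0.0878
gripper_force: 0.0
```

```bash
python3 -c "
from h import *
tool();print(get_state()['qpos'])"
```

```text
14.05 [0.6253 0.2691 0.1098] tooly 145.8 [-0.   0.9  0.1]
[-0.48548196  0.60681208 -0.01798764  1.63656331  0.01320224  0.89928894
  2.03601154]
```

Emit:
{"api": "carry_out", "payload": {
  "moves": ".0007 .0024 -.03 0 0 0 87.8;0 0 -.03 0 0 0 60;0 0 -.008 0 0 0 40;0 0 0 0 0 0 40;0 0 0 0 0 0 5;0 0 0 0 0 0 5;0 0 0 0 0 0 5;0 0 0 0 0 0 5;0 0 0 0 0 0 5"
}}

```text
t: 14.95
position: [0.6263, 0.272, 0.0421]
orientation: [0.0, -0.468, 0.884, 0.0]
wrist_force: [0.2, 0.6, -0.6]
finger_gap: 0.0268
gripper_force: 0.0
```

Emit:
{"api": "carry_out", "payload": {
  "moves": "0 0 0 0 0 0 5;0 0 0 0 0 0 5;0 0 0 0 0 0 5;0 0 0 0 0 0 5"
}}

```text
t: 15.35
position: [0.6262, 0.2719, 0.0417]
orientation: [-0.0, -0.468, 0.884, -0.0]
wrist_force: [-0.2, -0.3, 0.2]
finger_gap: 0.0158
gripper_force: 30.0
```

Emit:
{"api": "carry_out", "payload": {
  "moves": "0 0 .04 0 0 0 5;0 0 .045 0 0 -1 5;0 0 .045 0 0 -1 5;-.0176 -.0264 0 0 0 -1 5;-.0176 -.0264 0 0 0 -1 5;-.0176 -.0264 0 0 0 -1 5;-.0176 -.0264 0 0 0 -1 5;-.0176 -.0264 0 0 0 -1 5;-.0176 -.0264 0 0 0 -1 5;-.0176 -.0264 0 0 0 -1 5"
}}

```text
t: 16.35
position: [0.5019, 0.0861, 0.1715]
orientation: [-0.0, -0.126, 0.992, 0.0]
wrist_force: [-0.4, -0.3, -0.5]
finger_gap: 0.0161
gripper_force: 30.0
```

Emit:
{"api": "carry_out", "payload": {
  "moves": "-.0176 -.0264 0 0 0 -1 5;-.0176 -.0264 0 0 0 -1 5;-.0176 -.0264 0 0 0 -1 5;0 0 0 0 0 -1 5;0 0 0 0 0 -1 5;0 0 0 0 0 -1 5;0 0 0 0 0 -.3 5;0 0 0 0 0 0 5;0 0 0 0 0 0 5"
}}

```text
t: 17.25
position: [0.4501, 0.008, 0.1716]
orientation: [-0.0, 0.123, 0.992, -0.0]
wrist_force: [0.4, 0.7, -0.9]
finger_gap: 0.0158
gripper_force: 30.0
```

```bash
python3 -c "
from h import *
tool()
z=get_state()['position'][2]-.0417+.002
check('cabin',.059)
check('roof',z,near=(.4505,.0078,z+.02))
cv2.imwrite('pics/c3.png',cv2.resize(read_camera('side')[120:270,250:450],None,fx=3,fy=3)[:,:,::-1])"
```

```text
17.25 [0.4501 0.008  0.1716] tooly 75.8 [ 0.4  0.7 -0.9]
cabin side [ 0.4501  0.0048 -0.2067] -11.8 4.29
roof top [ 0.3964  0.0218 -0.2371] -13.6 3.74
roof side [ 0.4485  0.0084 -0.2935] -16.8 3.28
```

View pics/c3.png

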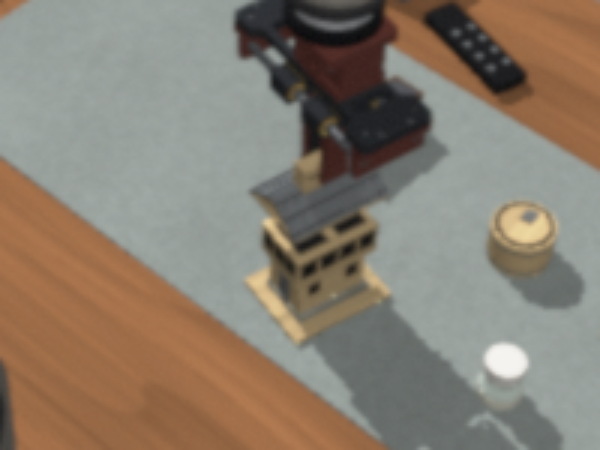

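The cabin sits squarely on the storey (crop ~(320,240)) and the roof hovers squared above it (crop ~(315,195)). I'll lower it.

Emit:
{"api": "carry_out", "payload": {
  "moves": "0 0 -.015 0 0 0 5;0 0 -.01 0 0 0 5;0 0 -.006 0 0 0 5;0 0 -.004 0 0 0 5;0 0 -.0015 0 0 0 5;0 0 0 0 0 0 5;0 0 0 0 0 0 5"
}}

```text
t: 18.4
position: [0.4504, 0.0079, 0.1354]
orientation: [0.0, 0.124, 0.992, 0.0]
wrist_force: [-0.4, 0.5, -1.2]
finger_gap: 0.0158
gripper_force: 30.0
```

Emit:
{"api": "carry_out", "payload": {
  "moves": "0 0 -.0006 0 0 0 5;0 0 0 0 0 0 20;0 0 0 0 0 0 40;0 0 0 0 0 0 40;0 0 .02 0 0 0 40;0 0 .04 0 0 0 40;0 -.03 .01 0 0 0 87.8;.002 -.044 0 0 0 0 87.8;.002 -.044 0 0 0 0 87.8;.002 -.044 0 0 0 0 87.8"
}}

```text
t: 19.4
position: [0.4562, -0.1556, 0.205]
orientation: [0.001, 0.124, 0.992, 0.0]
wrist_force: [1.5, -0.3, -0.1]
finger_gap: 0.0685
gripper_force: 0.0
```

Emit:
{"api": "carry_out", "payload": {
  "moves": ".002 -.044 0 0 0 0 87.8;.003 -.044 0 0 0 0 87.8;.003 -.044 0 0 0 0 87.8;.003 -.044 0 0 0 0 87.8;0 0 -.03 0 0 0 87.8;0 0 -.03 0 0 0 87.8;0 0 0 0 0 0 87.8;0 0 0 0 0 0 87.8"
}}

```text
t: 20.2
position: [0.467, -0.33, 0.1448]
orientation: [-0.0, 0.124, 0.992, 0.0]
wrist_force: [0.5, 0.1, 0.4]
finger_gap: 0.0878
gripper_force: 0.0
```

```bash
python3 -c "
from h import *
tool()
check('cabin',.059)
check('roof',.095,near=(.4505,.0078,.11))
check('base_round',.002,yaws=(-.155,))
check('tank',.002,near=(.609,-.0995,.02))
check('stem',.002)
check('storey',.014)
cv2.imwrite('pics/c4.png',cv2.resize(read_camera('side')[120:320,300:560],None,fx=3,fy=3)[:,:,::-1])"
```

```text
20.2 [ 0.467  -0.33    0.1448] tooly 75.7 [0.5 0.1 0.4]
cabin side [ 0.456   0.0113 -0.2456] -14.1 2.18
roof top [ 0.4451  0.0097 -0.256 ] -14.7 0.52
roof side [ 0.4505  0.01   -0.2672] -15.3 0.87
base_round top [ 0.6224 -0.2599 -0.1518] -8.7 0.42
base_round side [ 0.5533 -0.2985 -0.0168] -1.0 4.72
tank top [ 0.6059 -0.0995 -0.2778] -15.9 0.55
tank side [ 0.6115 -0.101  -0.2523] -14.5 0.45
stem top [ 0.464  -0.3294 -0.0401] -2.3 0.34
stem side [ 0.4684 -0.3306 -0.215 ] -12.3 0.55
storey side [ 0.4581  0.0139 -0.9824] -56.3 3.26
```

View pics/c4.png

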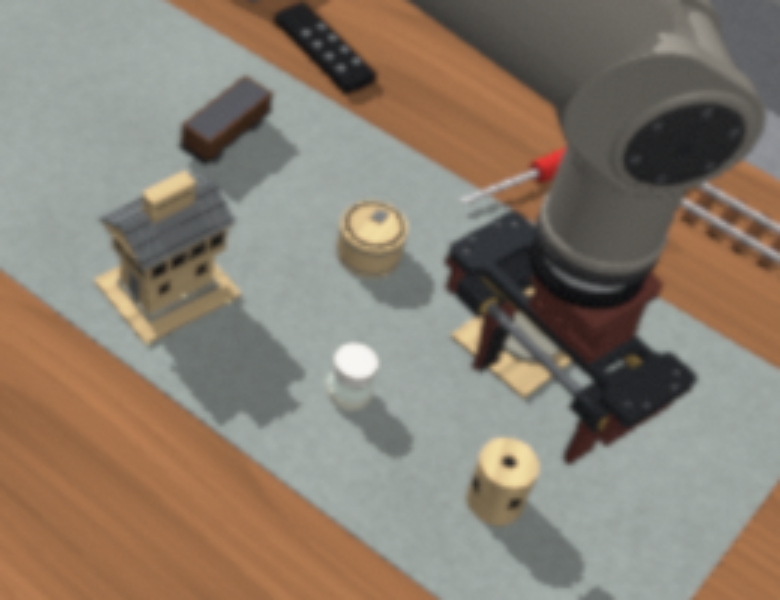

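The signal box stands complete and squared (crop ~(170,240)). The jar (355,375) and wagon (227,118) are untouched, and the stem is upright at (505,480). Next is the stem.

Emit:
{"api": "carry_out", "payload": {
  "moves": "0 0 -.04 0 0 0 87.8;0 0 -.04 0 0 0 87.8;0 0 -.03 0 0 0 87.8;0 0 0 0 0 0 87.8;0 0 0 0 0 0 35;0 0 0 0 0 0 35;0 0 0 0 0 0 35;0 0 0 0 0 0 35;0 0 0 0 0 0 35;0 0 0 0 0 0 35"
}}

```text
t: 22.45
position: [0.4675, -0.3302, 0.0351]
orientation: [0.0, 0.124, 0.992, -0.0]
wrist_force: [-0.7, 0.1, 3.6]
finger_gap: 0.0454
gripper_force: 30.0
```

Emit:
{"api": "carry_out", "payload": {
  "moves": "0 0 0 0 0 0 35;0 0 0 0 0 0 35;0 0 0 0 0 0 35"
}}

```text
t: 22.75
position: [0.4674, -0.3302, 0.0351]
orientation: [0.0, 0.124, 0.992, 0.0]
wrist_force: [-0.7, 1.3, 6.9]
finger_gap: 0.0457
gripper_force: 30.0
```

Emit:
{"api": "carry_out", "payload": {
  "moves": "0 0 .03 0 0 0 35;0 0 .03 0 0 0 35;.0312 .014 0 0 0 0 35;.0312 .014 0 0 0 0 35;.0312 .014 0 0 0 0 35;.0312 .014 0 0 0 0 35;.0312 .014 0 0 0 0 35;0 0 -.02 0 0 0 35;0 0 -.01 0 0 0 35;0 0 0 0 0 0 35"
}}

```text
t: 23.75
position: [0.6208, -0.26, 0.0623]
orientation: [-0.002, 0.125, 0.992, 0.0]
wrist_force: [-0.1, 0.4, -0.9]
finger_gap: 0.0456
gripper_force: 30.0
```

```bash
python3 -c "
from h import *
tool()
z=get_state()['position'][2]-.0351+.002
check('stem',z)
check('base_round',.002,yaws=(-.155,))"
```

```text
23.75 [ 0.6208 -0.26    0.0623] tooly 75.7 [-0.1  0.4 -0.9]
stem side [ 0.6226 -0.2579 -0.0161] -0.9 1.65
base_round side [ 0.6266 -0.2606 -0.1682] -9.6 5.1
```

Emit:
{"api": "carry_out", "payload": {
  "moves": ".0015 0 -.008 0 0 0 35;.001 0 -.005 0 0 0 35;0 0 -.002 0 0 0 35;0 0 0 0 0 0 35;0 0 0 0 0 0 35"
}}

```text
t: 24.65
position: [0.6256, -0.2602, 0.0494]
orientation: [-0.0, 0.124, 0.992, -0.0]
wrist_force: [-0.1, -1.2, -1.1]
finger_gap: 0.0459
gripper_force: 30.0
```

Emit:
{"api": "carry_out", "payload": {
  "moves": "-.002 0 -.0018 0 0 0 35;0 0 0 0 0 0 35;0 0 0 0 0 0 35"
}}

```text
t: 24.95
position: [0.6235, -0.2601, 0.0478]
orientation: [-0.0, 0.124, 0.992, 0.0]
wrist_force: [0.5, -0.7, -0.5]
finger_gap: 0.0455
gripper_force: 30.0
```

Emit:
{"api": "carry_out", "payload": {
  "moves": "0 0 -.0005 0 0 0 35;0 0 0 0 0 0 50;0 0 0 0 0 0 70;0 0 0 0 0 0 87.8;0 0 0 0 0 0 87.8;0 0 .04 0 0 0 87.8;0 0 .04 0 0 0 87.8;0 .02 .03 0 0 0 87.8;-.003 .035 0 0 0 0 87.8;-.003 .035 0 0 0 0 87.8"
}}

```text
t: 25.95
position: [0.6182, -0.17, 0.1589]
orientation: [0.002, 0.125, 0.992, -0.0]
wrist_force: [0.6, 1.2, -0.8]
finger_gap: 0.0876
gripper_force: 0.0
```

Emit:
{"api": "carry_out", "payload": {
  "moves": "-.003 .035 0 0 0 0 87.8;-.003 .035 0 0 0 0 87.8;0 0 0 0 0 0 87.8;0 0 0 0 0 0 87.8"
}}

```text
t: 26.35
position: [0.6117, -0.0993, 0.1574]
orientation: [0.0, 0.123, 0.992, 0.0]
wrist_force: [-0.7, -0.6, 0.7]
finger_gap: 0.0876
gripper_force: 0.0
```

```bash
python3 -c "
from h import *
tool()
check('stem',.014)
check('base_round',.002,yaws=(-.155,))
check('tank',.002,near=(.609,-.0995,.02))"
```

```text
26.35 [ 0.6117 -0.0993  0.1574] tooly 75.8 [-0.7 -0.6  0.7]
stem side [ 0.6262 -0.2599 -0.2164] -12.4 0.51
base_round side [ 0.6279 -0.2602 -0.1569] -9.0 4.7
tank side [ 0.6119 -0.1001 -0.5019] -28.8 0.3
```

Emit:
{"api": "carry_out", "payload": {
  "moves": "-.0027 -.0007 -.04 0 0 0 87.8;0 0 -.04 0 0 0 87.8;0 0 -.04 0 0 0 87.8;0 0 -.011 0 0 0 87.8;0 0 0 0 0 0 87.8;0 0 0 0 0 0 50;0 0 0 0 0 0 50;0 0 0 0 0 0 50;0 0 0 0 0 0 50;0 0 0 0 0 0 50"
}}

```text
t: 27.95
position: [0.6097, -0.1008, 0.0275]
orientation: [0.001, 0.124, 0.992, 0.0]
wrist_force: [-1.4, 0.2, 7.0]
finger_gap: 0.0596
gripper_force: 30.0
```

Emit:
{"api": "carry_out", "payload": {
  "moves": "0 0 0 0 0 0 50;0 0 0 0 0 0 50"
}}

```text
t: 28.15
position: [0.6098, -0.1008, 0.0275]
orientation: [0.001, 0.124, 0.992, 0.0]
wrist_force: [-1.3, 0.4, 7.3]
finger_gap: 0.0594
gripper_force: 30.0
```

Emit:
{"api": "carry_out", "payload": {
  "moves": "0 0 .03 0 0 0 50;0 0 .04 0 0 0 50;0 0 .03 0 0 0 50;.0035 -.0398 0 0 0 0 50;.0035 -.0398 0 0 0 0 50;.0035 -.0398 0 0 0 0 50;.0035 -.0398 0 0 0 0 50;0 0 0 0 0 0 50;0 0 -.01 0 0 0 50;0 0 0 0 0 0 50"
}}

```text
t: 29.15
position: [0.6222, -0.2576, 0.1142]
orientation: [-0.002, 0.123, 0.992, 0.001]
wrist_force: [0.3, 1.0, -1.6]
finger_gap: 0.0595
gripper_force: 30.0
```

```bash
python3 -c "
from h import *
tool()
z=get_state()['position'][2]-.0275+.002
check('stem',.014)
check('tank',z,near=(.6237,-.26,z+.02))
cv2.imwrite('pics/c5.png',cv2.resize(read_camera('side')[150:300,370:570],None,fx=3,fy=3)[:,:,::-1])"
```

```text
29.15 [ 0.6222 -0.2576  0.1142] tooly 75.8 [ 0.3  1.  -1.6]
stem side [ 0.6254 -0.2594 -0.1645] -9.4 2.76
tank top [ 0.6576 -0.2789 -4.7453] -271.9 2.78
tank side [ 0.6258 -0.2562  0.8278] 47.4 1.75
```

View pics/c5.png

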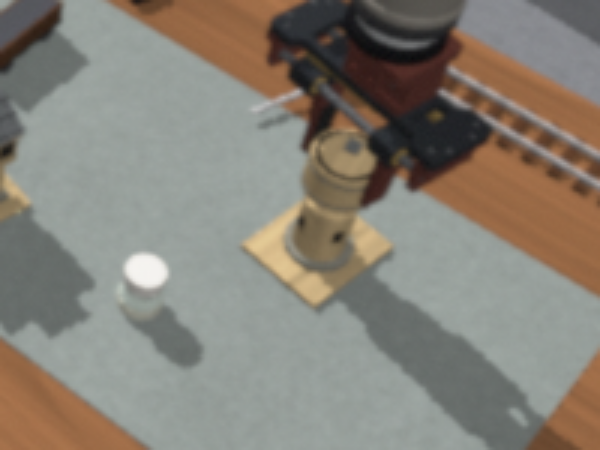

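The stem is centred on the round footing (crop ~(320,235)) and the tank hovers just above it (~(340,175)). I'll nudge it and lower.

Emit:
{"api": "carry_out", "payload": {
  "moves": ".0007 -.0015 -.006 0 0 0 50;0 0 -.005 0 0 0 50;0 0 -.003 0 0 0 50;0 0 0 0 0 0 50;0 0 0 0 0 0 50"
}}

```text
t: 30.1
position: [0.6235, -0.2615, 0.1021]
orientation: [-0.0, 0.124, 0.992, 0.0]
wrist_force: [0.6, -0.1, -1.0]
finger_gap: 0.0594
gripper_force: 30.0
```

Emit:
{"api": "carry_out", "payload": {
  "moves": "0 .0012 -.0022 0 0 0 50;0 0 0 0 0 0 50;0 0 0 0 0 0 50"
}}

```text
t: 30.4
position: [0.6237, -0.2601, 0.1001]
orientation: [0.0, 0.124, 0.992, 0.0]
wrist_force: [0.5, 0.5, -0.2]
finger_gap: 0.0595
gripper_force: 30.0
```

Emit:
{"api": "carry_out", "payload": {
  "moves": "0 0 -.0004 0 0 0 50;0 0 0 0 0 0 65;0 0 0 0 0 0 80;0 0 0 0 0 0 87.8;0 0 0 0 0 0 87.8;0 0 .03 0 0 0 87.8;0 0 .04 0 0 0 87.8;0 0 .04 0 0 0 87.8;0 -.04 0 0 0 0 87.8;0 -.04 0 0 0 0 87.8"
}}

```text
t: 31.4
position: [0.6253, -0.3399, 0.2119]
orientation: [0.002, 0.122, 0.992, 0.0]
wrist_force: [0.4, 0.3, -0.9]
finger_gap: 0.0876
gripper_force: 0.0
```

Emit:
{"api": "carry_out", "payload": {
  "moves": "0 -.04 0 0 0 0 87.8;0 -.04 0 0 0 0 87.8;0 0 0 0 0 0 87.8;0 0 0 0 0 0 87.8"
}}

```text
t: 31.8
position: [0.6229, -0.4215, 0.2093]
orientation: [-0.0, 0.125, 0.992, -0.0]
wrist_force: [0.4, 0.8, -0.3]
finger_gap: 0.0877
gripper_force: 0.0
```

```bash
python3 -c "
from h import *
tool()
check('stem',.014)
check('tank',.074,near=(.6237,-.26,.09))
check('cabin',.059)
check('roof',.095,near=(.4505,.0078,.11))
check('base_round',.002,yaws=(-.155,))
cv2.imwrite('pics/c6.png',cv2.resize(read_camera('side')[140:300,310:560],None,fx=3,fy=3)[:,:,::-1])"
```

```text
31.8 [ 0.6229 -0.4215  0.2093] tooly 75.6 [ 0.4  0.8 -0.3]
stem side [ 0.6269 -0.2595 -0.1652] -9.5 2.93
tank top [ 0.6212 -0.2585  0.0153] 0.9 0.42
tank side [ 0.6255 -0.2605 -0.158 ] -9.1 0.72
cabin side [ 0.4554  0.0109 -3.3385] -191.3 2.66
roof top [ 0.4441  0.0105 -0.2398] -13.7 0.48
roof side [ 0.45    0.0089 -0.2698] -15.5 0.57
base_round top [ 0.6232 -0.2607 -0.1663] -9.5 3.86
base_round side [ 0.6276 -0.2604 -0.1529] -8.8 4.7
```

View pics/c6.png

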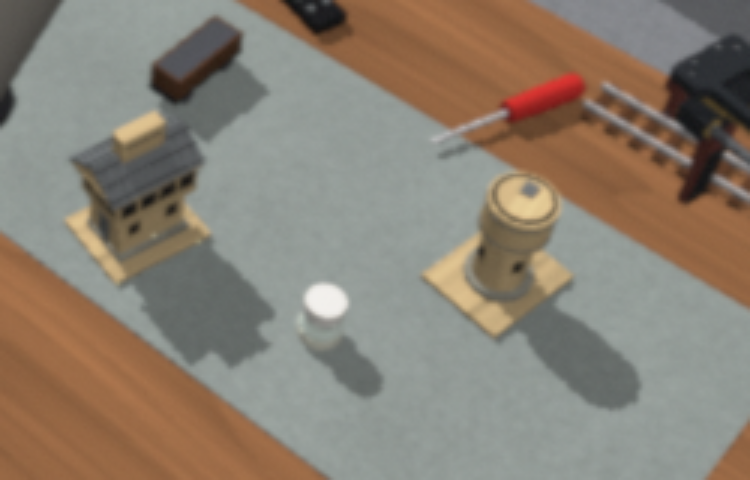

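Both models are complete and upright: signal box at crop ~(140,200), water tower at ~(510,240). The jar and wagon have not moved, and the gripper is clear.

```bash
python3 -c "
from plant import *
print(sign_off())"
```

```text
the job is handed in; nothing more can be done
None
```

The signal box and water tower are built and handed in at about 32 s of the 144 s allowed; in the last images parts look upright and measure within about 5 mm of centre, with jar and wagon visibly in place, but no verdict came back.

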